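# Find the toe-rocker line on a sole former with a pendulum angle gauge

## Robot

A 7-joint arm with a two-finger parallel gripper is mounted at the origin on the work surface; the furniture and walls round the work are solid. World frame = base frame: x ahead of the robot, y to its left, z up, the work surface at z = 0. Lengths are in m, angles in rad, forces in N, time in s.
With the tool pointing down it reaches from about 0.375 to 0.925 m from the base axis. Payload 3.1 kg.
Tool frame: the origin (TCP) lies on the centre line of the jaws, within the pads' length; the fingertips stand 11 mm ahead of it and the grasp point (between the pads) lies 8 mm behind it; z points along the fingers, y is the line along which they close (so a half turn about z gives the same grasp; the last joint's range is limited). The gripper opens to 85 mm and grips with 20 to 120 N. Pads are 22 mm wide; open, the fingers measure 114 mm over their backs; the gripper's body (76 mm by 85 mm) begins 54 mm behind the grasp point. The pads swing forward as they close: fully open they stand 13 mm farther back than shut.
Start: joints at [1.062, 0.383, 0.044, 1.598, -0.018, 1.161, -0.05], TCP at [0.26, -0.596, 0.242] pointing down, gripper open.
Joint ranges: [-2.61, 2.61], [-0.41, 2.15], [-1.48, 1.57], [0, 2.5], [-1.57, 4.71], [0.05, 1.97], [-2.85, 2.85]. Speed limits (rad/s): [2.79, 2.79, 3.14, 3.14, 3.14, 3.14, 3.14].

## Interface

Orientations are given as a unit quaternion [x, y, z, w].
In Python, from rig import r gives the robot as it stands.
- The arm moves only by the tool step_arm, never from a script. Its argument "deltas" is a list that holds one entry, the list of rows, each a list of 7 numbers: the shift along the world's x, y, z normalised to -1 to 1, where 1 is 1 m, then the turn, a rotation vector about the world's x, y, z normalised to -1 to 1, where 1 is 90 degrees, then the finger opening in mm, from 0 to 85.4. In form: [[[tx, ty, tz, wx, wy, wz, grip], ...]]. A call has 1 to 12 rows; each row is the pose to reach, as a shift and turn from the pose commanded when the call began; what a row does not reach only later rows make up. A row lasts 1/12 s, in which the tool goes at most 41.7 mm and 7.16 degrees, less where a joint would pass 70% of its speed; a pose out of reach is approached as far as the arm can. A call with a number of a shift or a turn outside -1 to 1 is refused whole. A call with a gripper value outside its range is refused whole. The fingers move at their own pace and stop on an object; the grip force is fixed at half the most. Time passes only in rows, so rows that repeat a pose let the fingers close. It gives the time, the measured TCP pose, the force, the opening and the grip force at its end, in the units of the state.
- r.state(): the state, without advancing time (a new reading comes with each control period).
- r.get_image(name): name is "scene" or "side" or "wrist"; returns a dict with "pixels" (384x512x3 uint8, blue, green, red), "fx", "fy", "cx", "cy" (pixels), "T" (4x4, takes a point from camera to world coordinates); the wrist camera has in their place "tool_from_camera" (4x4, takes a point from camera to tool coordinates, whose origin is the TCP and whose axes are the flange's). Camera axes: x right, y up, looking along -z (the intrinsics and any distortion apply to the point x, -y, -z); pixel columns grow to the right and rows downward; lengths in m; the calibration is good to about 2 mm. A picture is of the moment at which its call begins: read the wrist's pose just before it. There is no depth.
- r.finish_job(): hands the job in; it is judged then, once.
Trained networks look in a picture, given as the dict that the camera call returned (one of the last four; its "shot" number tells which), for a name from the list of things; names that differ only in an ending like _2 or _b are one class to them, and where a whole thing is asked for, a point or a joint stands for the part that bears it (a point fixed in the world has none). Each returns a list of dicts, best first, with "conf" (0 to 1); they miss things now and then, are a little off and sometimes report something else, mostly with a low value. They report only what shows in the picture. A call takes as long as a camera call. They do not tell look-alikes from the thing itself.
- r.trace(picture, thing): "pixels" (384x512 bool, what is visible of it) and "at" ([column, row] in pixels, amid what is visible of it).
- r.pinpoint(picture, thing): "at" ([column, row] in pixels: a listed point, or the origin of a listed thing).
The state is a dict: "time": time; "q": joint angles; "dq": joint speeds; "effort": joint torques, N m; "ee_pos": TCP position; "tool_rot": TCP orientation; "ft_force": force on the tool from outside, world axes, zero at the start; "torque": the same for the moment, N m; "opening": finger opening in m; "grip_force": force on a finger pad.
Only numpy, scipy, OpenCV 4.12 (cv2) and the standard library are available. Lean on these libraries where they do the work, as an engineer would, in place of code of your own. Each camera call takes 0.05 s, during which the arm holds its last target. There are 200 camera calls.

## Task

I want to scribe the toe-rocker line on the wooden sole former. Take the black heel blank off the former and lay it flat on the bench, clear of the former's steel plate; then take the dial angle gauge by its rubber grip, set its steel foot gently on the curved toe half of the former, in line with it and dial still facing you, and rock it over towards the toe until the swinging pointer comes to rest on the red marker. Finish while still holding it like that, the middle of its foot flat on the curve and in touch with the wood, and leave everything else on the bench where it is.

Things in the scene. Friction and masses are not known exactly. Their poses are not given: they have to be found in the camera images.
- former: Sole former, fixed: beech block 88 mm wide (x), 180 mm long (y +95 to -85 mm), clipped on a dark steel plate 112 x 236 x 8 mm (y -113 to +123 mm) with 4 bolts. Origin on the bench, z up, -y to the round toe (robot's right; yaw varies 0.2 rad either way). Flat level heel seat from y = +15 to +95 mm, 80 mm high; from y = +15 mm to the toe (45 mm high) the top is a cylinder of 160 mm radius.
- rocker_axis (a point): Point on the axis of that cylinder, 80 mm below the bench surface (y = +15 mm, z = -80 mm in the former's frame); the axis runs along the former's x, the wood of the toe curve lies 160 mm from it.
- heel_blank: Black rubber heel blank, D-shaped, 64 mm (x) by 60 mm (y), 18 mm thick, 40 to 85 g, loose; origin at the centre of its underside, z up; flat breast at -x, round at +x, sides 60 mm apart and parallel for x from -32 to 0 mm. It lies on the heel seat next to the curve, in the way of the gauge's foot. The bench on the robot's side of the former (140 mm before its middle, y about 0.03 m) is free.
- gauge: Pendulum angle gauge, 142 mm tall, 0.35 to 0.55 kg, loose, stands on the bench. Origin: middle of the underside of its flat steel foot, 34 mm (x) by 110 mm (y), 14 mm high; z up, y along the foot. Round dial, 96 mm across, 22 mm thick, faces -x (the robot), its centre 63 mm up. Rubber grip block on top: 26 mm thick (x), 44 mm wide (y), 110 to 142 mm up.
- gauge_grip (a point): Where to hold the gauge: inside the rubber grip block, 129 mm above the underside of the foot on the gauge's z axis; grasp across the 26 mm thickness (the gauge's x), from above.
- pointer (a joint): Angle of the black pendulum pointer on the dial, rad. It swings freely, always comes to point straight up within about 1 s. 0 with the gauge upright; it grows by as much as the gauge's top leans to the gauge's -y (to the toe, the robot's right); on the dial the pointer then stands left of the middle.
- marker (a joint): Angle of the red marker on the dial's rim, rad, in the same sense as the pointer; set somewhere between 0.12 and 0.28 (left of the dial's top tick) and staying there. Dial ticks are 5 degrees apart, long ones 15 degrees.
- pointer_tip (a point): Tip of the pointer, 36.5 mm from the dial's centre.
- marker_tip (a point): Point of the red marker at the same radius; the marker tapers inwards to it.
- glue_tin: Bystander: small tin of cement, 74 mm wide, 72 mm high, right rear.
- tack_tin: Bystander: shallow round tin of tacks, 61 mm across, 22 mm high, right rear.
- thread_1: Bystander: bobbin of black thread, 38 mm across, 50 mm high, right rear.
- thread_2: Bystander: bobbin of white thread, 38 mm across, 50 mm high, right rear.
- wedge: Bystander: wooden wedge, 36 x 120 x 30 mm, right front.
Not all that is in view belongs to the job. Leave any purple or yellow look-alike of the heel_blank alone.

How it is judged:
On the way, in this order (a step that is already met when the one before it is completed fails the run):
1. the heel blank lies flat on the bench, clear of the former's plate, and is let go (height (world z) of heel_blank below 0.004 m and angle between heel_blank's own z axis and vertical below 0.1 rad and linear speed of heel_blank below 0.02 m/s and contact force between heel_blank and the fingers below 0.05 N), for 0.2 s.
2. the gauge, held, touches the former's wood (contact force between gauge and former above 0.3 N and contact force between gauge and the fingers above 2 N), for 0.1 s.
At the end, for the whole second after the job is handed in: Gripper holds the still gauge with its foot on the wood (over 0.3 N); pointer at rest within 2.5 degrees of the marker; foot in line (0.2 rad), within 30 mm of the centre line, flat on the curve (its middle 157 to 164 mm from the rocker axis); the blank flat on the bench, off the plate (all of step 2 and angle between the z axis of pointer_tip and the z axis of marker_tip, either way round below 0.045 rad and velocity of joint pointer between -0.15 and 0.15 rad/s and angular speed of gauge below 0.1 rad/s and linear speed of each of gauge, heel_blank below 0.02 m/s and distance between gauge and rocker_axis between 0.157 and 0.164 m and x of gauge in the frame of former between -0.03 and 0.03 m and y of gauge in the frame of former between -0.075 and 0.03 m and angle between the x axis of gauge and the x axis of former, either way round below 0.2 rad and height (world z) of heel_blank below 0.004 m and angle between heel_blank's own z axis and vertical below 0.1 rad); the arm keeps its last pose, push and grip.
It fails at once if the gauge is banged or jammed onto the former (over 60 N) (contact force between gauge and former above 60 N).
It fails at once if a bystander is moved by more than 30 mm (distance of any of glue_tin, tack_tin, thread_1, thread_2, wedge from where it was at the start of the episode above 0.03 m).
It also fails if it takes over 58 s, if anything falls off the work surface, if the arm or the gripper's body presses on something with over 40 N, if the wrist force passes 120 N, or if a joint passes its speed limit or range.

## Working session

There is one attempt and no reset: what is moved stays moved. The work goes in short steps, Python scripts to look and compute and a tool call to move; the robot and the scene stay as the last step left them, time stands still between calls to the robot, and variables do not carry over. Pictures are saved under pics/ and viewed, at most 10 in all, crops included, and the job is handed in when it is done.

Besides the shell and the picture viewer there is one more tool, called by a JSON object that holds its "op" and its "data", one argument or row to a line. step_arm: Moves the arm, as the interface text tells. Its arguments: {"type":"object","properties":{"deltas":{"type":"array"}},"required":["deltas"]}

```bash
ls; mkdir -p pics; cat > h.py <<'E'
import numpy as np, cv2
from rig import r
from scipy.spatial.transform import Rotation as R
def Tcam(im, st=None):
    if 'T' in im: return np.array(im['T'])
    T=np.eye(4);T[:3,:3]=R.from_quat(st['tool_rot']).as_matrix();T[:3,3]=st['ee_pos']
    return T@np.array(im['tool_from_camera'])
def ray(im,px,T):
    d=np.array([(px[0]-im['cx'])/im['fx'],-(px[1]-im['cy'])/im['fy'],-1.])
    d=T[:3,:3]@d; return T[:3,3],d/np.linalg.norm(d)
def proj(im,P,T):
    p=(np.linalg.inv(T)@np.append(P,1))[:3]
    return np.array([im['cx']+im['fx']*p[0]/-p[2], im['cy']+im['fy']*p[1]/p[2]])
def tri(rays):
    A=np.zeros((3,3));b=np.zeros(3)
    for o,d in rays:
        M=np.eye(3)-np.outer(d,d);A+=M;b+=M@o
    x=np.linalg.solve(A,b); return x,[float(np.linalg.norm((np.eye(3)-np.outer(d,d))@(x-o))) for o,d in rays]
def onz(o,d,z): return o+d*(z-o[2])/d[2]
E
python3 - <<'E'
from h import *
np.set_printoptions(precision=4,suppress=True)
s=r.state();print(s)
ims={n:r.get_image(n) for n in('scene','side')}
for n,im in ims.items():
    print(n,[k for k in im],im['fx'],im['cx'],im['cy'],np.array(im['T']).round(3).tolist())
R_={}
for t in ['former','heel_blank','gauge','gauge_grip','rocker_axis','pointer_tip','marker_tip','glue_tin','tack_tin','thread_1','wedge']:
    for n,im in ims.items():
        try: l=r.pinpoint(im,t)
        except Exception as e: print(t,n,e); continue
        print(t,n,[(np.round(x['at'],1).tolist(),round(x['conf'],2)) for x in l[:3]])
        if l: R_.setdefault(t,[]).append(ray(im,l[0]['at'],Tcam(im)))
for t,v in R_.items():
    if len(v)==2: print(t,tri(v))
cv2.imwrite('pics/a.png',cv2.resize(np.vstack([ims['scene']['pixels'],ims['side']['pixels']]),None,fx=.78,fy=.78))
cv2.imwrite('pics/scene.png',ims['scene']['pixels']);cv2.imwrite('pics/side.png',ims['side']['pixels'])
E
```

```text
pics
{'time': 0.0, 'q': array([ 1.0622,  0.3839,  0.0438,  1.5995, -0.0179,  1.1612, -0.0499]), 'dq': array([ 0.0004,  0.0009, -0.0001, -0.0003,  0.    , -0.0001, -0.0004]), 'effort': array([ -0.0003, -43.3463,   1.0245, -24.9515,   0.0107,   0.0112,
         0.    ]), 'ee_pos': array([ 0.2592, -0.5951,  0.2409]), 'tool_rot': array([ 0.979 ,  0.204 , -0.0003, -0.0013]), 'ft_force': array([-0.5525, -0.3756, -0.3907]), 'torque': array([-0.0551,  0.0191,  0.0122]), 'grip_force': 0.0, 'opening': 0.08534485570831364}
scene ['pixels', 'fx', 'fy', 'cx', 'cy', 'T', 'shot'] 412.5310838940651 253.18244818600425 191.15438306144594 [[0.902, 0.338, -0.269, 0.198], [-0.431, 0.681, -0.591, -0.765], [-0.016, 0.65, 0.76, 0.973], [0.0, 0.0, 0.0, 1.0]]
side ['pixels', 'fx', 'fy', 'cx', 'cy', 'T', 'shot'] 474.4640639011395 258.0597749359254 194.9920352664279 [[-0.099, -0.623, 0.776, 1.449], [0.995, -0.049, 0.088, 0.018], [-0.017, 0.78, 0.625, 0.825], [0.0, 0.0, 0.0, 1.0]]
former scene [([252.1, 155.2], 0.71)]
former side [([343.0, 253.0], 0.91)]
heel_blank scene [([246.3, 128.8], 0.83), ([199.4, 158.8],
[... 626 characters left out ...]
d_1 side [([143.9, 259.3], 0.57), ([146.6, 246.2], 0.54)]
wedge scene [([321.8, 231.5], 0.27)]
wedge side [([208.7, 169.9], 0.55), ([142.5, 259.5], 0.4)]
former (array([ 0.6136,  0.1353, -0.0097]), [0.008181240914810203, 0.008181240914810163])
heel_blank (array([0.5947, 0.1638, 0.1109]), [0.011291463418958727, 0.011291463418958755])
gauge (array([ 0.5138, -0.1849, -0.0093]), [0.0002490765912934493, 0.00024907659129352205])
gauge_grip (array([ 0.5243, -0.1815,  0.1333]), [0.0037934881205062246, 0.003793488120506141])
thread_1 (array([ 0.699 , -0.3486,  0.0052]), [0.005430263646238226, 0.005430263646238214])
wedge (array([ 0.567 , -0.2533,  0.1481]), [0.05867160537928739, 0.05867160537928722])
```

View pics/a.png

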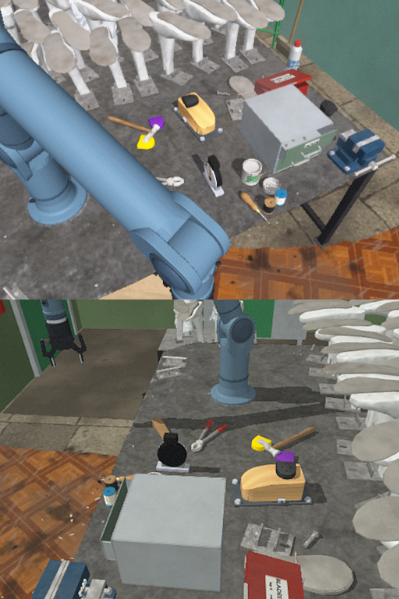

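The scene view shows the black blank on the former's heel at about (246,129). A purple look-alike (199,159) and a yellow one (189,183) lie beside a hammer on the bench, and the gauge stands at about (271,239). I'll move over the work next for wrist views.

{"op": "step_arm", "data": {
  "deltas": [
    [[0.24,0.6,0.17,0,0,0.74,85],[0.24,0.6,0.17,0,0,0.74,85],[0.24,0.6,0.17,0,0,0.74,85],[0.24,0.6,0.17,0,0,0.74,85],[0.24,0.6,0.17,0,0,0.74,85],[0.24,0.6,0.17,0,0,0.74,85],[0.24,0.6,0.17,0,0,0.74,85],[0.24,0.6,0.17,0,0,0.74,85],[0.24,0.6,0.17,0,0,0.74,85],[0.24,0.6,0.17,0,0,0.74,85],[0.24,0.6,0.17,0,0,0.74,85],[0.24,0.6,0.17,0,0,0.74,85]]
  ]
}}

```text
time: 2.2
ee_pos: [0.4394, -0.145, 0.3704]
tool_rot: [0.706, 0.708, -0.0, 0.001]
ft_force: [0.2, -0.4, 0.7]
opening: 0.0846
grip_force: 0.0
```

```bash
python3 - <<'E'
from h import *
import pickle
np.set_printoptions(precision=4,suppress=True)
s=r.state();im=r.get_image('wrist');print(s['ee_pos'],s['q'],np.array(im['tool_from_camera']).round(3).tolist(),im['fx'])
for t in ['gauge','gauge_grip','heel_blank','former']:
    l=r.pinpoint(im,t);print(t,[(np.round(x['at'],1).tolist(),round(x['conf'],2)) for x in l[:3]])
pickle.dump((s,im),open('w1.pkl','wb'))
cv2.imwrite('pics/w1.png',im['pixels'])
E
```

```text
[ 0.4394 -0.145   0.3704] [ 0.6779 -0.0552 -0.4264  1.8371 -0.0227  1.3537  0.2592] [[0.0, 0.963, 0.271, 0.067], [1.0, -0.001, -0.0, 0.0], [0.0, 0.271, -0.963, -0.133], [0.0, 0.0, 0.0, 1.0]] 309.17738803203144
gauge [([303.0, 169.5], 0.73), ([385.5, 194.7], 0.2)]
gauge_grip [([305.6, 172.1], 0.57)]
heel_blank []
former [([405.8, 229.6], 0.16)]
```

{"op": "step_arm", "data": {
  "deltas": [
    [[0.06,0.21,0.05,0,0,0,85],[0.06,0.21,0.05,0,0,0,85],[0.06,0.21,0.05,0,0,0,85],[0.06,0.21,0.05,0,0,0,85],[0.06,0.21,0.05,0,0,0,85],[0.06,0.21,0.05,0,0,0,85],[0.06,0.21,0.05,0,0,0,85]]
  ]
}}

```text
time: 3.03
ee_pos: [0.4999, 0.067, 0.4202]
tool_rot: [0.704, 0.71, 0.001, -0.0]
ft_force: [-0.3, -0.0, 0.2]
opening: 0.085
grip_force: 0.0
```

```bash
python3 - <<'E'
from h import *
import pickle
np.set_printoptions(precision=4,suppress=True)
s=r.state();im=r.get_image('wrist');print(s['ee_pos'],s['dq'],s['time'])
for t in ['gauge','gauge_grip','heel_blank','former']:
    l=r.pinpoint(im,t);print(t,[(np.round(x['at'],1).tolist(),round(x['conf'],2)) for x in l[:3]])
pickle.dump((s,im),open('w2.pkl','wb'))
a=cv2.imread('pics/w1.png')
cv2.imwrite('pics/b.png',cv2.resize(np.vstack([a,im['pixels']]),None,fx=.78,fy=.78))
E
```

```text
[0.4999 0.067  0.4202] [ 0.0399 -0.0121  0.0843  0.0437  0.0348  0.0138  0.0467] 3.0333
gauge [([265.2, 272.3], 0.8)]
gauge_grip [([266.6, 312.8], 0.65)]
heel_blank [([225.1, 68.8], 0.7), ([182.4, 120.2], 0.65)]
former [([322.6, 107.4], 0.76)]
```

View pics/b.png

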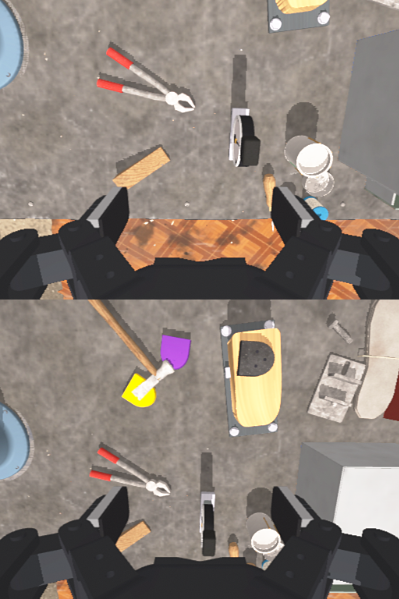

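w1 shows the gauge and bystanders. w2 shows the former at about (322,110), with the D-shaped black blank on its heel at about (328,75). The purple and yellow look-alikes are at about (225,68) and (180,120), on the bench. Next I'll centre the former in the view.

{"op": "step_arm", "data": {
  "deltas": [
    [[0.1,0.13,-0.06,0,0,0,85],[0.1,0.13,-0.06,0,0,0,85],[0.1,0.13,-0.06,0,0,0,85],[0.1,0.13,-0.06,0,0,0,85],[0.1,0.13,-0.06,0,0,0,85],[0.1,0.13,-0.06,0,0,0,85],[0.1,0.13,-0.06,0,0,0,85]]
  ]
}}

```text
time: 3.87
ee_pos: [0.5992, 0.191, 0.3586]
tool_rot: [0.707, 0.707, -0.001, -0.0]
ft_force: [-0.2, 0.0, -0.1]
opening: 0.085
grip_force: 0.0
```

```bash
python3 - <<'E'
from h import *
import pickle
s=r.state();im=r.get_image('wrist');print(s['ee_pos'],s['dq'].round(3),s['time'])
for t in ['heel_blank','former']:
    l=r.pinpoint(im,t);print(t,[(np.round(x['at'],1).tolist(),round(x['conf'],2)) for x in l[:3]])
pickle.dump((s,im),open('w3.pkl','wb'))
cv2.imwrite('pics/c.png',cv2.resize(im['pixels'],None,fx=1.5,fy=1.5))
E
```

```text
[0.59923444 0.19097976 0.35857004] [ 0.025 -0.048  0.004 -0.005  0.001 -0.001 -0.003] 3.8667
heel_blank [([160.1, 147.2], 0.93), ([119.9, 198.6], 0.91), ([259.4, 167.1], 0.64)]
former [([263.5, 185.8], 0.92)]
```

View pics/c.png

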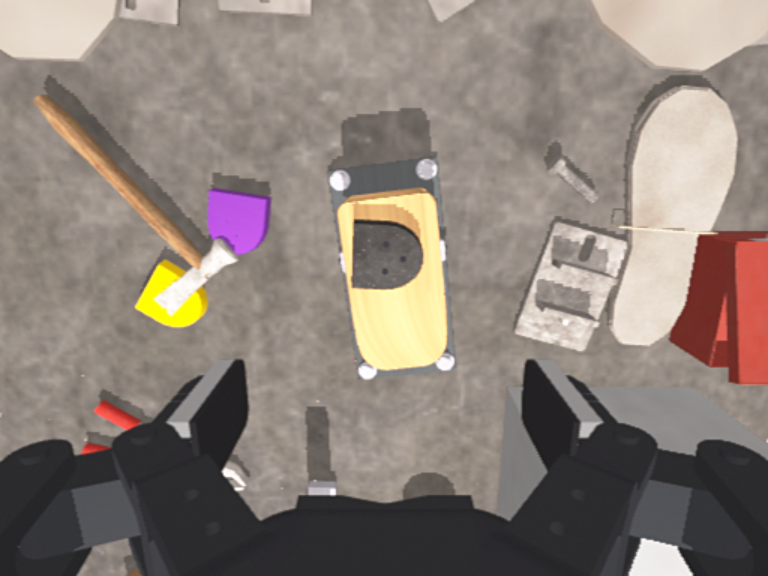

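```bash
cat > m.py <<'E'
from h import *
import pickle
np.set_printoptions(precision=4,suppress=True)
s2,i2=pickle.load(open('w2.pkl','rb'));s3,i3=pickle.load(open('w3.pkl','rb'));s1,i1=pickle.load(open('w1.pkl','rb'))
T1,T2,T3=Tcam(i1,s1),Tcam(i2,s2),Tcam(i3,s3)
def ref(im,p,w=9):
    x,y=int(round(p[0])),int(round(p[1]));g=im['pixels'].min(axis=2)[y-w:y+w+1,x-w:x+w+1]
    m=(g>165).astype(np.uint8);n,l,st,c=cv2.connectedComponentsWithStats(m)
    k=1+np.argmax(st[1:,4]);return c[k]+[x-w,y-w],st[k,4]
B3=[(340,180),(426,169),(367,371),(445,362)];B2=[(227,30.5),(268,25),(234,132.5),(273,128)]
P=[]
for a,b in zip(B3,B2):
    pa,na=ref(i3,np.array(a)/1.5);pb,nb=ref(i2,np.array(b)/.78,7)
    x,e=tri([ray(i3,pa,T3),ray(i2,pb,T2)]);P.append(x);print(pa,na,pb,nb,x,e)
P=np.array(P);print('centre',P.mean(0),'yaw',[np.arctan2(-(P[k]-P[k+2])[0],(P[k]-P[k+2])[1]) for k in(0,1)],[np.arctan2((P[k+1]-P[k])[1],(P[k+1]-P[k])[0]) for k in(0,2)], np.linalg.norm(P[0]-P[2]),np.linalg.norm(P[0]-P[1]))
# blank: dark blob
def blob(im,c,w):
    x,y=map(int,c);sub=im['pixels'][y-w:y+w,x-w:x+w].max(axis=2)
    m=(sub<75).astype(np.uint8);n,l,st,ce=cv2.connectedComponentsWithStats(m)
    k=l[w,w];mm=(l==k).astype(np.uint8);return mm,ce[k]+[x-w,y-w],st[k,4],(x-w,y-w)
m3,c3,n3,o3=blob(i3,(386/1.5,255/1.5),28);m2,c2,n2,o2=blob(i2,(256/.78,60/.78),28)
print('blank',c3,n3,c2,n2,tri([ray(i3,c3,T3),ray(i2,c2,T2)]))
cnt=max(cv2.findContours(m3,0,1)[0],key=len)[:,0]+o3
W=np.array([onz(*ray(i3,p,T3),.098)[:2] for p in cnt])
from cv2 import minAreaRect
rr=minAreaRect((W*1000).astype(np.float32));print(rr,cv2.boxPoints(rr))
for n,v in [('grip',[(i1,T1,(305.6,172.1)),(i2,T2,(266.6,312.8))]),('gauge',[(i1,T1,(303,169.5)),(i2,T2,(265.2,272.3))])]:
    print(n,tri([ray(*(q[0],q[2],q[1])) for q in v]))
E
python3 m.py
```

```text
[225.8511 120.0355] 141 [289.4925  40.209 ] 134 [0.5529 0.2333 0.0107] [7.766595571284515e-06, 7.766595571288284e-06]
[284.3404 112.4397] 141 [345.113   32.3739] 115 [0.6409 0.2448 0.0129] [0.00037152245180687544, 0.0003715224518067801]
[246.6037 244.7378] 164 [299.7981 169.2885] 104 [ 0.582   0.0192 -0.0048] [0.000443135753842651, 0.00044313575384251564]
[294.6319 239.6181] 144 [349.4095 163.7524] 105 [0.6659 0.0342 0.0094] [0.0018297202907036163, 0.0018297202907034784]
centre [0.6104 0.1329 0.0071] yaw [np.float64(0.135050323380812), np.float64(0.11823345035048007)] [np.float64(0.13064140978296843), np.float64(0.1771067293429719)] 0.2165850125391103 0.08873917486509096
blank [256.4435 170.07  ] 3028 [328.0728  75.4732] 3022 (array([0.5998, 0.1736, 0.0949]), [0.0003667482241722888, 0.0003667482241722117])
((599.57666015625, 174.3709716796875), (73.11900329589844, 72.77584838867188), 0.09721788763999939) [[562.9554 210.6968]
 [563.079  137.9211]
 [636.1979 138.0451]
 [636.0743 210.8209]]
grip (array([ 0.5066, -0.1542,  0.1673]), [0.01176034733922676, 0.011760347339226474])
gauge (array([ 0.5185, -0.1815,  0.0135]), [0.0026040359393942275, 0.002604035939394144])
```

```bash
python3 - <<'E'
exec(open('m.py').read().split('# blank')[0].split('B3=')[0])
M={}
for n,im,g in(('w3',i3,(257,170)),('w2',i2,(328,77))):
    l=r.trace(im,'heel_blank');d=[np.hypot(*(np.array(x['at'])-g)) for x in l];print([(x['at'],x['conf']) for x in l])
    M[n]=l[int(np.argmin(d))]['pixels']
c=[np.argwhere(M[n]).mean(0)[::-1] for n in M];print(c,[M[n].sum() for n in M])
print(tri([ray(i3,c[0],T3),ray(i2,c[1],T2)]))
cnt=max(cv2.findContours(M['w3'].astype(np.uint8),0,1)[0],key=len)[:,0]
for z in(.098,.09):
    W=np.array([onz(*ray(i3,p,T3),z)[:2] for p in cnt])*1000
    rr=cv2.minAreaRect(W.astype(np.float32));print(rr,cv2.boxPoints(rr).tolist())
v=cv2.resize(i3['pixels'][100:250,200:330],None,fx=4,fy=4)
cv2.drawContours(v,[((cnt-[200,100])*4+2)],-1,(0,255,0),1)
l=r.trace(i3,'former')
cv2.imwrite('pics/d.png',v)
E
```

```text
[([111.0, 204.9], 0.94), ([257.6, 169.3], 0.8), ([160.7, 144.2], 0.58)]
[([325.2, 73.8], 0.91), ([226.3, 64.1], 0.89), ([176.0, 123.9], 0.72)]
[array([256.5123, 169.8034]), array([326.2977,  75.7397])] [np.int64(1989), np.int64(1817)]
(array([0.5992, 0.1733, 0.0892]), [0.0004444629695800071, 0.00044446296957999557])
((602.3148803710938, 174.2741241455078), (62.223121643066406, 61.227596282958984), 88.99451446533203) [[571.1598510742188, 143.70457458496094], [632.3779907226562, 142.63014221191406], [633.4699096679688, 204.8436737060547], [572.2517700195312, 205.91810607910156]]
((602.3663330078125, 172.56309509277344), (63.48942565917969, 62.47365951538086), 88.99449157714844) [[570.5772705078125, 141.37142944335938], [633.041259765625, 140.27511596679688], [634.1553955078125, 203.7547607421875], [571.69140625, 204.85107421875]]
```

View pics/d.png

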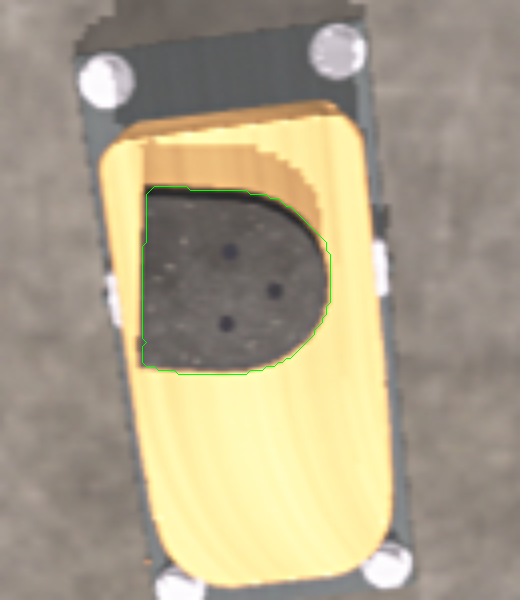

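The black D is the blank. Its breast faces the robot, it lies on the wood at (257,170), and its yaw is about -0.02. The purple (160,147) and yellow (120,199) blanks lie on the bench, so they are the look-alikes. I'll turn the jaws across its parallel sides and descend.

{"op": "step_arm", "data": {
  "deltas": [
    [[-0.01,-0.02,-0.19,0,0,0.987,85],[-0.01,-0.02,-0.19,0,0,0.987,85],[-0.01,-0.02,-0.19,0,0,0.987,85],[-0.01,-0.02,-0.19,0,0,0.987,85],[-0.01,-0.02,-0.19,0,0,0.987,85],[-0.01,-0.02,-0.19,0,0,0.987,85],[-0.01,-0.02,-0.19,0,0,0.987,85],[-0.01,-0.02,-0.19,0,0,0.987,85],[-0.01,-0.02,-0.19,0,0,0.987,85],[-0.01,-0.02,-0.19,0,0,0.987,85],[-0.01,-0.02,-0.19,0,0,0.987,85],[-0.01,-0.02,-0.19,0,0,0.987,85]]
  ]
}}

```text
time: 5.17
ee_pos: [0.5896, 0.1719, 0.1703]
tool_rot: [0.032, 0.999, -0.001, 0.001]
ft_force: [-0.4, 0.2, 0.7]
opening: 0.085
grip_force: 0.0
```

{"op": "step_arm", "data": {
  "deltas": [
    [[0,0,0,0,0,0.04,85],[0,0,0,0,0,0.04,85],[0,0,0,0,0,0.04,85],[0,0,0,0,0,0.04,85]]
  ]
}}

```text
time: 5.5
ee_pos: [0.5894, 0.1725, 0.1699]
tool_rot: [0.004, 1.0, -0.0, 0.0]
ft_force: [0.3, -1.3, -0.5]
opening: 0.0852
grip_force: 0.0
```

```bash
python3 - <<'E'
from h import *
s=r.state();print(s['ee_pos'],R.from_quat(s['tool_rot']).as_matrix().round(4),s['q'].round(2),s['time'])
E
```

```text
[0.58942527 0.17248853 0.16986669] [[-1.0e+00  7.8e-03  8.0e-04]
 [ 7.8e-03  1.0e+00 -5.0e-04]
 [-8.0e-04 -5.0e-04 -1.0e+00]] [ 0.39  0.59 -0.98  1.72  0.54  1.13  0.81] 5.5
```

{"op": "step_arm", "data": {
  "deltas": [
    [[0,0.001,-0.03,0,0,-0.008,85],[0,0.001,-0.055,0,0,-0.008,85],[0,0.001,-0.074,0,0,-0.008,85],[0,0.001,-0.074,0,0,-0.008,85],[0,0.001,-0.074,0,0,-0.008,50],[0,0.001,-0.074,0,0,-0.008,50],[0,0.001,-0.074,0,0,-0.008,50],[0,0.001,-0.074,0,0,-0.008,50],[0,0.001,-0.074,0,0,-0.008,50],[0,0.001,-0.074,0,0,-0.008,50]]
  ]
}}

```text
time: 6.33
ee_pos: [0.5909, 0.1751, 0.0981]
tool_rot: [0.009, 1.0, 0.001, 0.002]
ft_force: [-0.1, -0.1, 5.9]
opening: 0.0549
grip_force: 63.8
```

{"op": "step_arm", "data": {
  "deltas": [
    [[0,0,0.03,0,0,0,50],[0,0,0.06,0,0,0,50],[-0.02,-0.02,0.07,0,0,0,50],[-0.045,-0.05,0.07,0,0,0,50],[-0.07,-0.08,0.07,0,0,0,50],[-0.1,-0.11,0.07,0,0,0,50],[-0.13,-0.145,0.05,0,0,0,50],[-0.13,-0.145,0.02,0,0,0,50],[-0.13,-0.145,-0.01,0,0,0,50],[-0.13,-0.145,-0.03,0,0,0,50],[-0.13,-0.145,-0.05,0,0,0,50],[-0.13,-0.145,-0.05,0,0,0,50]]
  ]
}}

```text
time: 7.33
ee_pos: [0.4558, 0.0282, 0.0425]
tool_rot: [0.009, 1.0, -0.0, -0.003]
ft_force: [-0.7, 0.2, -1.6]
opening: 0.0554
grip_force: 63.3
```

{"op": "step_arm", "data": {
  "deltas": [
    [[0,0,-0.01,0,0,0,50],[0,0,-0.02,0,0,0,50],[0,0,-0.025,0,0,0,50],[0,0,-0.027,0,0,0,50],[0,0,-0.027,0,0,0,50]]
  ]
}}

```text
time: 7.75
ee_pos: [0.4594, 0.0292, 0.0185]
tool_rot: [0.009, 1.0, -0.0, 0.0]
ft_force: [0.2, -0.0, -0.1]
opening: 0.0551
grip_force: 63.4
```

{"op": "step_arm", "data": {
  "deltas": [
    [[0,0,-0.002,0,0,0,50],[0,0,-0.002,0,0,0,50],[0,0,-0.002,0,0,0,85],[0,0,-0.002,0,0,0,85],[0,0,-0.002,0,0,0,85],[0,0,-0.002,0,0,0,85],[0,0,-0.002,0,0,0,85],[0,0,0.02,0,0,0,85],[0,0,0.06,0,0,0,85],[0,0,0.1,0,0,0,85],[0,0,0.14,0,0,0,85],[0,0,0.18,0,0,0,85]]
  ]
}}

```text
time: 8.75
ee_pos: [0.4584, 0.0294, 0.1997]
tool_rot: [0.009, 1.0, 0.0, -0.001]
ft_force: [0.6, -1.2, 0.6]
opening: 0.0847
grip_force: 0.0
```

Blank released. Next I'll look at the dial with the wrist camera tilted toward it.

{"op": "step_arm", "data": {
  "deltas": [
    [[0,-0.04,-0.01,0,-0.08,0,85],[-0.01,-0.08,-0.02,0,-0.16,0,85],[-0.01,-0.12,-0.03,0,-0.24,0,85],[-0.01,-0.16,-0.03,0,-0.333,0,85],[-0.01,-0.2,-0.03,0,-0.333,0,85],[-0.01,-0.21,-0.03,0,-0.333,0,85],[-0.01,-0.21,-0.03,0,-0.333,0,85],[-0.01,-0.21,-0.03,0,-0.333,0,85],[-0.01,-0.21,-0.03,0,-0.333,0,85]]
  ]
}}

```text
time: 9.5
ee_pos: [0.447, -0.1865, 0.1677]
tool_rot: [0.013, 0.966, 0.0, 0.259]
ft_force: [0.5, 1.0, 0.6]
opening: 0.0851
grip_force: 0.0
```

```bash
python3 - <<'E'
from h import *
import pickle
s=r.state();im=r.get_image('wrist');print(s['ee_pos'],s['dq'].round(3),s['time'],s['tool_rot'])
for t in ['gauge','gauge_grip','pointer_tip','marker_tip']:
    l=r.pinpoint(im,t);print(t,[(np.round(x['at'],1).tolist(),round(x['conf'],2)) for x in l[:3]])
pickle.dump((s,im),open('w4.pkl','wb'))
sc=r.get_image('scene')
a=cv2.resize(im['pixels'],None,fx=1.56,fy=1.56)
cv2.imwrite('pics/e.png',a)
cv2.imwrite('pics/scene2.png',sc['pixels'])
E
```

```text
[ 0.44697562 -0.18645859  0.16773134] [ 0.094  0.16   0.04  -0.118  0.139  0.111  0.037] 9.5 [1.29067509e-02 9.65843608e-01 1.72401946e-04 2.58804000e-01]
gauge [([261.8, 152.9], 0.71)]
gauge_grip [([262.4, 264.8], 0.95), ([229.0, 235.8], 0.39)]
pointer_tip [([260.2, 218.4], 0.66)]
marker_tip [([270.7, 219.1], 0.52)]
```

View pics/e.png

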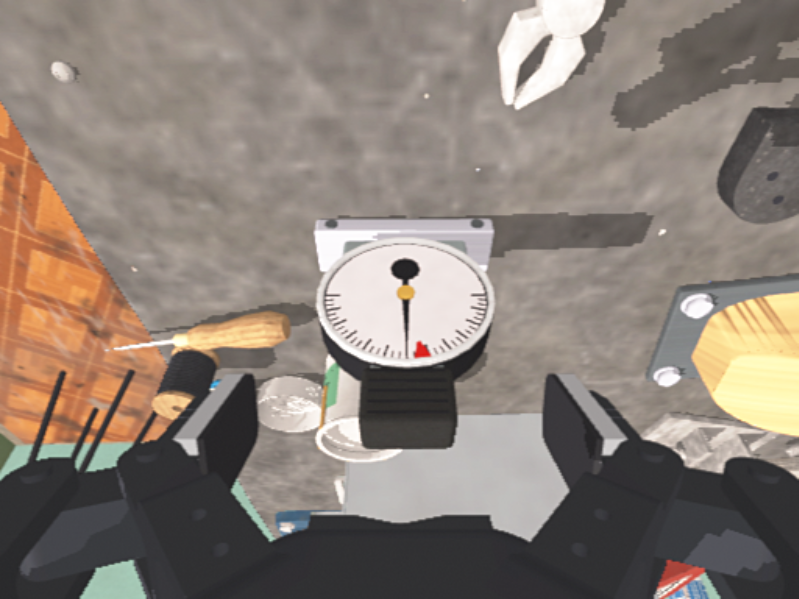

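The wrist view shows the gauge upside-down: grip at the bottom (262,265), dial centre about (260,187), red marker tip about (270,219), pointer at zero. The released blank lies flat at far right (~495,110). Now to compute the pose and the marker angle.

```bash
cat > g.py <<'E'
from h import *
import pickle
np.set_printoptions(precision=4,suppress=True)
s,im=pickle.load(open('w4.pkl','rb'));T=Tcam(im,s)
k=1/1.56
A=onz(*ray(im,(315*k,220*k),T),0.);B=onz(*ray(im,(493*k,218*k),T),0.)
print('foot front corners',A,B,np.linalg.norm(A-B))
e=(B-A)/np.linalg.norm(B-A);yaw=np.arctan2(-e[0],e[1]);print('yaw',yaw)
ex=np.array([np.cos(yaw),np.sin(yaw),0]);ey=np.array([-np.sin(yaw),np.cos(yaw),0])
print('origin from foot',(A+B)/2+ex*.017)
g=onz(*ray(im,(262.4,264.8),T),.129);print('grip',g)
C=onz(*ray(im,(405*k,292*k),T),.063);print('dial centre',C,'origin',C+ex*.011)
def onplane(px):
    o,d=ray(im,px,T);return o+d*(ex@(C-o))/(ex@d)
for n,px in [('mk net',(270.7,219.1)),('mk eye tip',(420*k,341*k)),('pt net',(260.2,218.4)),('pt eye',(406*k,355*k))]:
    P=onplane(px)-C;print(n,'r',np.linalg.norm(P),'ang',np.arctan2(P@ey,P[2]))
# red blob
p=im['pixels'].astype(int);m=(p[...,2]>130)&(p[...,1]<60)&(p[...,0]<60);m[:,:230]=0;m[:,300:]=0;m[:190]=0;m[240:]=0
q=np.argwhere(m)[:,::-1];print('red',len(q),q.mean(0));P=onplane(q.mean(0))-C;print(np.linalg.norm(P),np.arctan2(P@ey,P[2]))
v=cv2.resize(im['pixels'][140:245,195:325],None,fx=6,fy=6,interpolation=cv2.INTER_CUBIC)[:600,:780];cv2.imwrite('pics/f.png',v)
# scene/side grip for height
sc=r.get_image('scene');sd=r.get_image('side')
R4=[]
for x in (sc,sd):
    l=r.pinpoint(x,'gauge_grip');print(l[0]['at'],l[0]['conf']) if l else None
    if l:R4.append(ray(x,l[0]['at'],Tcam(x)))
R4.append(ray(im,(262.4,264.8),T));print('grip tri',tri(R4), tri(R4[:-1]))
E
python3 g.py
```

```text
foot front corners [ 0.505  -0.2416  0.    ] [ 0.5067 -0.129   0.    ] 0.1125756107231658
yaw -0.015141473599438694
origin from foot [ 0.5229 -0.1856  0.    ]
grip [ 0.5226 -0.1847  0.129 ]
dial centre [ 0.5081 -0.1856  0.063 ] origin [ 0.5191 -0.1858  0.063 ]
mk net r 0.03578777632137775 ang 0.22665900594960173
mk eye tip r 0.03504418449319016 ang 0.19903526475123046
pt net r 0.03406879178408301 ang -0.0010477244489893811
pt eye r 0.042925907928418924 ang -0.003066356527306718
red 50 [269.7  224.64]
0.0408627584317715 0.17395698831727816
[273.6, 207.0] 0.75
[216.8, 180.8] 0.68
grip tri (array([ 0.5259, -0.1843,  0.1254]), [0.00608292925617755, 0.005793679628738421, 0.001540775901248204]) (array([ 0.5251, -0.1838,  0.1238]), [0.0058250308199510195, 0.005825030819951003])
```

View pics/f.png

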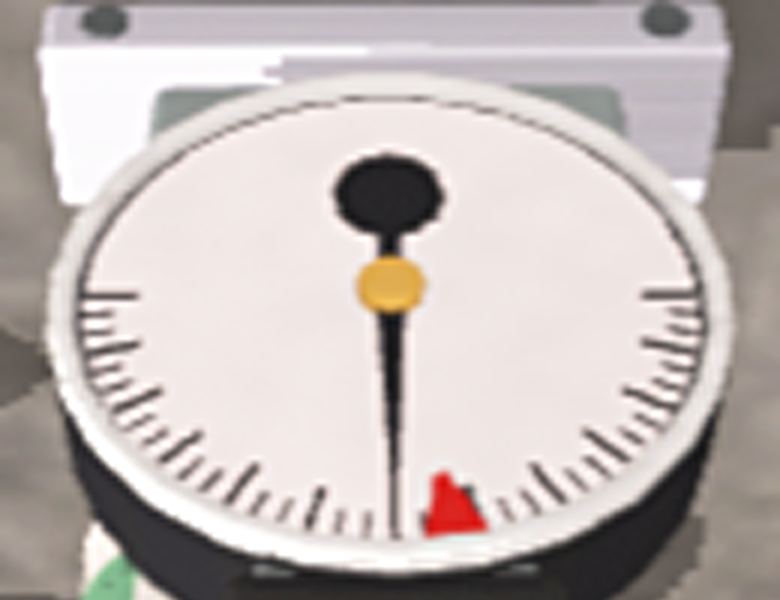

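```bash
python3 - <<'E'
src=open('g.py').read().split('# red blob')[0]
exec(src)
u=lambda x,y:((x+.5)/6-.5+195,(y+.5)/6-.5+140)
C=onz(*ray(im,u(391,285),T),.063)
def ang(p):
    P=onplane(u(*p))-C;return np.degrees(np.arctan2(P@ey,P[2])).round(2),np.linalg.norm(P).round(4)
print('C',C)
for n,p in dict(L90=(137,295),R90=(643,295),L30=(253,465),R30=(535,465),L15=(312,488),R20=(504,502),R25=(525,494),L10=(337,513),R15=(467,487),R5=(424,513),mtip=(443,474),mbase=(456,533),ptr=(398,540)).items(): print(n,ang(p))
E
```

```text
foot front corners [ 0.505  -0.2416  0.    ] [ 0.5067 -0.129   0.    ] 0.1125756107231658
yaw -0.015141473599438694
origin from foot [ 0.5229 -0.1856  0.    ]
grip [ 0.5226 -0.1847  0.129 ]
dial centre [ 0.5081 -0.1856  0.063 ] origin [ 0.5191 -0.1858  0.063 ]
mk net r 0.03578777632137775 ang 0.22665900594960173
mk eye tip r 0.03504418449319016 ang 0.19903526475123046
pt net r 0.03406879178408301 ang -0.0010477244489893811
pt eye r 0.042925907928418924 ang -0.003066356527306718
C [ 0.508  -0.1855  0.063 ]
L90 (np.float64(-87.7), np.float64(0.0359))
R90 (np.float64(85.91), np.float64(0.0355))
L30 (np.float64(-29.33), np.float64(0.0374))
R30 (np.float64(28.67), np.float64(0.0377))
L15 (np.float64(-16.24), np.float64(0.038))
R20 (np.float64(19.39), np.float64(0.0414))
R25 (np.float64(23.56), np.float64(0.0413))
L10 (np.float64(-10.35), np.float64(0.0412))
R15 (np.float64(14.07), np.float64(0.0377))
R5 (np.float64(5.01), np.float64(0.0409))
mtip (np.float64(10.18), np.float64(0.035))
mbase (np.float64(9.67), np.float64(0.0445))
ptr (np.float64(0.28), np.float64(0.0449))
```

Marker reads about 10.3° (0.18 rad). It sits between the half-covered 5° and 15° ticks. The gauge is at (0.522,-0.185) with yaw -0.015. Next: untilt, rise, then turn the jaws across its thickness.

{"op": "step_arm", "data": {
  "deltas": [
    [[0,0,0.03,0,0.08,0,85],[0,0,0.06,0,0.16,0,85],[0,0,0.09,0,0.24,0,85],[0,0,0.1,0,0.333,0,85],[0,0,0.1,0,0.333,0,85],[0,0,0.1,0,0.333,0,85],[0,0,0.1,0,0.333,0,85]]
  ]
}}

```text
time: 10.58
ee_pos: [0.4506, -0.1796, 0.2677]
tool_rot: [0.007, 1.0, 0.003, 0.001]
ft_force: [-0.2, 0.4, -0.4]
opening: 0.0854
grip_force: 0.0
```

{"op": "step_arm", "data": {
  "deltas": [
    [[0.02,0,0,0,0,-0.079,85],[0.04,0,0,0,0,-0.158,85],[0.06,0,0,0,0,-0.237,85],[0.073,0,0,0,0,-0.316,85],[0.073,0,0,0,0,-0.395,85],[0.073,0,0,0,0,-0.474,85],[0.073,0,0,0,0,-0.553,85],[0.073,0,0,0,0,-0.632,85],[0.073,0,0,0,0,-0.711,85],[0.073,0,0,0,0,-0.79,85],[0.073,0,0,0,0,-0.869,85],[0.073,0,0,0,0,-0.948,85]]
  ]
}}

```text
time: 11.58
ee_pos: [0.5201, -0.1806, 0.2686]
tool_rot: [0.687, 0.727, -0.0, 0.0]
ft_force: [-0.5, 0.5, -0.1]
opening: 0.0851
grip_force: 0.0
```

{"op": "step_arm", "data": {
  "deltas": [
    [[0,0,0,0,0,-0.05,85],[0,0,0,0,0,-0.05,85],[0,0,0,0,0,-0.05,85],[0,0,0,0,0,-0.05,85]]
  ]
}}

```text
time: 11.92
ee_pos: [0.5212, -0.1808, 0.2686]
tool_rot: [0.712, 0.702, -0.0, 0.0]
ft_force: [-0.4, 0.6, 0.3]
opening: 0.0849
grip_force: 0.0
```

```bash
python3 - <<'E'
from h import *
import pickle
np.set_printoptions(precision=4,suppress=True)
s=r.state();im=r.get_image('wrist');T=Tcam(im,s);M=R.from_quat(s['tool_rot']).as_matrix()
print(s['ee_pos'],s['time'],'tooly ang',np.arctan2(M[1,1],M[0,1]),M[:,2],s['q'].round(2))
for t in ['gauge','gauge_grip']:
    l=r.pinpoint(im,t);print(t,[(np.round(x['at'],1).tolist(),round(x['conf'],2)) for x in l[:3]])
    if l: print(onz(*ray(im,l[0]['at'],T),.129 if 'grip' in t else 0.))
pickle.dump((s,im),open('w5.pkl','wb'))
cv2.imwrite('pics/h.png',im['pixels'][150:384,150:400].repeat(2,0).repeat(2,1))
E
```

```text
[ 0.5212 -0.1808  0.2686] 11.9167 tooly ang -0.013295180185639268 [ 0.     -0.0009 -1.    ] [ 0.92  0.25 -0.76  1.78  0.19  1.18  0.09]
gauge [([253.7, 160.7], 0.96)]
[ 0.5184 -0.1862  0.    ]
gauge_grip []
```

View pics/h.png

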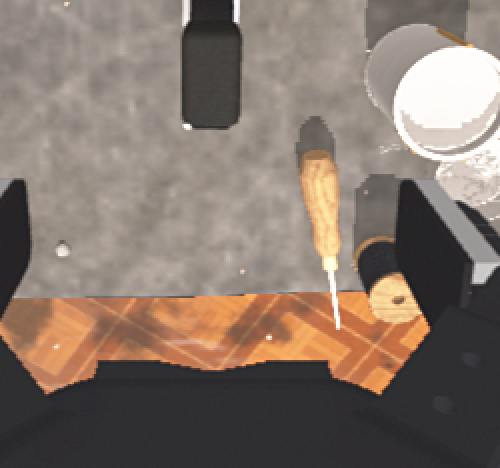

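```bash
python3 - <<'E'
from h import *
import pickle
np.set_printoptions(precision=4,suppress=True)
s,im=pickle.load(open('w5.pkl','rb'));T=Tcam(im,s)
for p in [(241,180),(270.5,180),(241,205),(270.5,205),(256,160),(256,198),(256,213)]: print(p,onz(*ray(im,p,T),.142),onz(*ray(im,p,T),.11))
g=im['pixels'].max(axis=2)
print(g[150:222:2,256].tolist(),g[185,232:282].tolist())
E
```

```text
(241, 180) [ 0.5086 -0.1772  0.142 ] [ 0.5069 -0.1851  0.11  ]
(270.5, 180) [ 0.534  -0.1775  0.142 ] [ 0.5355 -0.1854  0.11  ]
(241, 205) [ 0.508  -0.1999  0.142 ] [ 0.5062 -0.2106  0.11  ]
(270.5, 205) [ 0.534  -0.2002  0.142 ] [ 0.5355 -0.211   0.11  ]
(256, 160) [ 0.5217 -0.1599  0.142 ] [ 0.5217 -0.1656  0.11  ]
(256, 198) [ 0.5213 -0.1936  0.142 ] [ 0.5212 -0.2035  0.11  ]
(256, 213) [ 0.5211 -0.2076  0.142 ] [ 0.521  -0.2192  0.11  ]
[40, 40, 40, 44, 45, 42, 40, 41, 47, 61, 69, 70, 71, 70, 72, 72, 71, 68, 69, 69, 70, 70, 68, 68, 69, 72, 68, 69, 69, 71, 70, 73, 102, 161, 164, 165] [152, 155, 158, 160, 161, 162, 166, 169, 130, 56, 57, 63, 66, 68, 70, 71, 72, 73, 71, 70, 69, 68, 68, 69, 70, 72, 72, 71, 70, 68, 70, 72, 72, 74, 71, 67, 61, 56, 105, 153, 165, 163, 158, 159, 158, 159, 159, 158, 158, 156]
```

The grip block's top face spans about columns 241–271 and rows 168–214, so its centre is (0.5213,-0.187). Descend and close.

{"op": "step_arm", "data": {
  "deltas": [
    [[0,-0.005,-0.03,0,0,0,85],[0,-0.005,-0.06,0,0,0,85],[0,-0.005,-0.09,0,0,0,85],[0,-0.005,-0.12,0,0,0,85],[0,-0.005,-0.14,0,0,0,85],[0,-0.005,-0.146,0,0,0,85],[0,-0.005,-0.146,0,0,0,70],[0,-0.005,-0.146,0,0,0,50],[0,-0.005,-0.146,0,0,0,40],[0,-0.005,-0.146,0,0,0,30],[0,-0.005,-0.146,0,0,0,20],[0,-0.005,-0.146,0,0,0,15]]
  ]
}}

```text
time: 13.07
ee_pos: [0.523, -0.1864, 0.1243]
tool_rot: [0.712, 0.702, -0.0, 0.001]
ft_force: [-1.5, 1.3, 6.0]
opening: 0.0248
grip_force: 60.1
```

{"op": "step_arm", "data": {
  "deltas": [
    [[0,0,0,0,0,0,15],[0,0,0,0,0,0,15],[0,0,0,0,0,0,15],[0,0,0,0,0,0,15]]
  ]
}}

```text
time: 13.4
ee_pos: [0.523, -0.1864, 0.1243]
tool_rot: [0.712, 0.702, -0.0, 0.001]
ft_force: [-1.1, -0.1, 5.3]
opening: 0.025
grip_force: 60.1
```

{"op": "step_arm", "data": {
  "deltas": [
    [[0,0,0.02,0,0,0,15],[0,0,0.05,0,0,0,15],[0,0,0.08,0,0,0,15],[0,0,0.11,0,0,0,15],[0.01,0.03,0.13,0,0,0.01,15],[0.02,0.06,0.13,0,0,0.02,15],[0.03,0.09,0.13,0,0,0.03,15],[0.04,0.12,0.13,0,0,0.04,15],[0.05,0.15,0.13,0,0,0.05,15],[0.06,0.18,0.13,0,0,0.06,15],[0.07,0.21,0.13,0,0,0.07,15],[0.08,0.24,0.13,0,0,0.08,15]]
  ]
}}

```text
time: 14.4
ee_pos: [0.6016, 0.055, 0.2514]
tool_rot: [0.667, 0.745, -0.001, -0.0]
ft_force: [0.5, -0.7, -3.6]
opening: 0.025
grip_force: 60.5
```

{"op": "step_arm", "data": {
  "deltas": [
    [[0.005,0.01,0,0,0,0.005,15],[0.01,0.02,0,0,0,0.01,15],[0.013,0.03,0,0,0,0.01,15],[0.013,0.033,0,0,0,0.01,15],[0.013,0.033,0,0,0,0.01,15],[0.013,0.033,0,0,0,0.01,15]]
  ]
}}

```text
time: 14.9
ee_pos: [0.6149, 0.0854, 0.2521]
tool_rot: [0.662, 0.75, -0.001, 0.0]
ft_force: [0.3, -0.1, -4.1]
opening: 0.0253
grip_force: 60.4
```

{"op": "step_arm", "data": {
  "deltas": [
    [[0,0,0,0.03,0.004,0,15],[0,0,0,0.06,0.008,0,15],[0,0,0,0.09,0.012,0,15],[0,0,0,0.114,0.015,0,15],[0,0,0,0.114,0.015,0,15],[0,0,0,0.114,0.015,0,15],[0,0,0,0.114,0.015,0,15],[0,0,0,0.114,0.015,0,15],[0,0,0,0.114,0.015,0,15],[0,0,0,0.114,0.015,0,15]]
  ]
}}

```text
time: 15.73
ee_pos: [0.615, 0.0879, 0.2527]
tool_rot: [0.658, 0.748, 0.059, -0.068]
ft_force: [-0.2, 0.5, -3.8]
opening: 0.025
grip_force: 60.5
```

```bash
python3 - <<'E'
from h import *
import pickle
np.set_printoptions(precision=4,suppress=True)
s=r.state();M=R.from_quat(s['tool_rot']).as_matrix()
print(s['ee_pos'],s['time'],s['dq'].round(3),'yaw',np.arctan2(M[1,1],M[0,1]),M,s['ft_force'],s['opening'])
sc=r.get_image('scene');sd=r.get_image('side');wr=r.get_image('wrist');pickle.dump((s,sc,sd,wr),open('w6.pkl','wb'))
for n,im in(('sc',sc),('sd',sd)):
  for t in ['gauge','gauge_grip','pointer_tip','marker_tip','heel_blank']:
    l=r.pinpoint(im,t);print(n,t,[(np.round(x['at'],1).tolist(),round(x['conf'],2)) for x in l[:3]])
a=cv2.resize(sc['pixels'][50:200,150:310],None,fx=3.7,fy=3.7,interpolation=cv2.INTER_CUBIC)
cv2.imwrite('pics/i.png',a)
E
```

```text
[0.615  0.0879 0.2527] 15.7333 [ 0.     0.001  0.005 -0.001 -0.001 -0.002  0.001] yaw 0.1280737363270523 [[-0.1256  0.9918 -0.0234]
 [ 0.9758  0.1277  0.1778]
 [ 0.1793 -0.0005 -0.9838]] [-0.2124  0.5135 -3.7583] 0.025025717796480787
sc gauge [([254.0, 127.2], 0.96), ([252.2, 155.4], 0.41)]
sc gauge_grip [([258.0, 94.9], 0.94)]
sc pointer_tip [([250.9, 109.8], 0.49), ([227.4, 188.8], 0.47)]
sc marker_tip [([213.8, 287.0], 0.34)]
sc heel_blank [([226.5, 189.2], 0.76), ([200.0, 159.8], 0.73), ([192.6, 181.7], 0.5)]
sd gauge [([340.0, 205.9], 0.84)]
sd gauge_grip [([338.0, 162.1], 0.8)]
sd pointer_tip []
sd marker_tip []
sd heel_blank [([302.6, 208.4], 0.87), ([363.7, 205.7], 0.49)]
```

View pics/i.png

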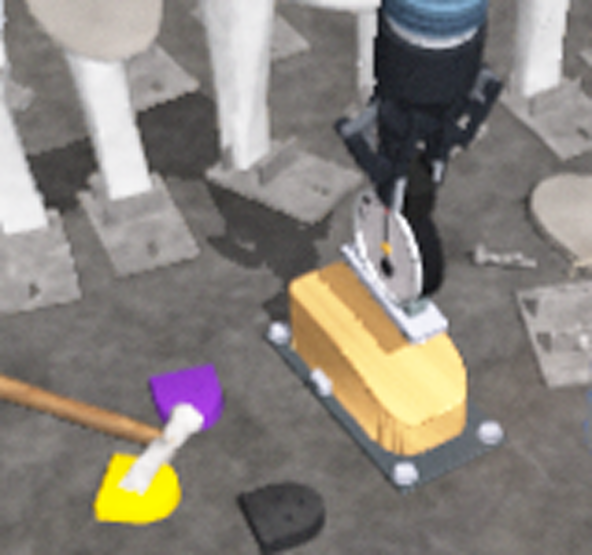

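The scene crop shows the gauge held, leaning toward the toe above the curve, with the pointer near the red marker. The black blank lies flat on the bench and clear of the plate. Descend along the curve's radius.

{"op": "step_arm", "data": {
  "deltas": [
    [[0,-0.003,-0.01,0,0,0,15],[0,-0.001,-0.02,0,0,0,15],[-0.001,0.001,-0.03,0,0,0,15],[-0.001,0.003,-0.038,0,0,0,15],[-0.001,0.003,-0.044,0,0,0,15],[-0.001,0.003,-0.044,0,0,0,15],[-0.001,0.003,-0.044,0,0,0,15],[-0.001,0.003,-0.044,0,0,0,15]]
  ]
}}

```text
time: 17.05
ee_pos: [0.6146, 0.0902, 0.2088]
tool_rot: [0.658, 0.747, 0.06, -0.068]
ft_force: [0.3, 0.3, -4.2]
opening: 0.0248
grip_force: 60.3
```

{"op": "step_arm", "data": {
  "deltas": [
    [[0,0,-0.002,0,0,0,15],[0,0.001,-0.004,0,0,0,15],[0,0.001,-0.006,0,0,0,15],[0,0.001,-0.007,0,0,0,15],[0,0.001,-0.008,0,0,0,15],[0,0.001,-0.008,0,0,0,15],[0,0.001,-0.008,0,0,0,15]]
  ]
}}

```text
time: 17.63
ee_pos: [0.6141, 0.091, 0.2004]
tool_rot: [0.658, 0.747, 0.059, -0.068]
ft_force: [0.6, 0.1, -4.2]
opening: 0.0252
grip_force: 60.5
```

{"op": "step_arm", "data": {
  "deltas": [
    [[0,0,-0.001,0,0,0,15],[0,0,-0.001,0,0,0,15],[0,0,-0.002,0,0,0,15],[0,0,-0.002,0,0,0,15],[0,0,-0.002,0,0,0,15]]
  ]
}}

```text
time: 18.05
ee_pos: [0.6144, 0.0911, 0.1987]
tool_rot: [0.658, 0.747, 0.059, -0.068]
ft_force: [-1.1, -0.1, -2.0]
opening: 0.0251
grip_force: 60.6
```

Contact is beginning (about 2 N). Press slightly more and check.

{"op": "step_arm", "data": {
  "deltas": [
    [[0,0,-0.001,0,0,0,15],[0,0,-0.002,0,0,0,15],[0,0,-0.002,0,0,0,15],[0,0,-0.002,0,0,0,15],[0,0,-0.002,0,0,0,15],[0,0,-0.002,0,0,0,15],[0,0,-0.002,0,0,0,15],[0,0,-0.002,0,0,0,15],[0,0,-0.002,0,0,0,15],[0,0,-0.002,0,0,0,15]]
  ]
}}

```text
time: 18.88
ee_pos: [0.6146, 0.0912, 0.1986]
tool_rot: [0.658, 0.747, 0.059, -0.068]
ft_force: [-2.8, -0.9, 6.6]
opening: 0.0251
grip_force: 62.0
```

```bash
python3 - <<'E'
from h import *
import pickle
np.set_printoptions(precision=4,suppress=True)
s=r.state();M=R.from_quat(s['tool_rot']).as_matrix()
print(s['ee_pos'],s['time'],np.abs(s['dq']).max(),'lean',np.arcsin(M[2,0]),s['ft_force'],s['torque'])
sc=r.get_image('scene');sd=r.get_image('side')
a=cv2.resize(sc['pixels'][95:150,225:285],None,fx=9,fy=9,interpolation=cv2.INTER_CUBIC)
print(r.pinpoint(sc,'pointer_tip')[:1],r.pinpoint(sc,'marker_tip')[:1])
b=cv2.resize(sd['pixels'][150:260,280:400],None,fx=4.5,fy=4.5,interpolation=cv2.INTER_CUBIC)
pickle.dump((s,sc,sd),open('w7.pkl','wb'))
cv2.imwrite('pics/j.png',cv2.resize(a,None,fx=1.1,fy=1.1))
E
```

```text
[0.6146 0.0912 0.1986] 18.8833 0.0018897686685897695 lean 0.18022445458812805 [-2.8427 -0.8548  6.6331] [-0.4448  0.8522  0.1657]
[{'at': [259.4, 113.4], 'conf': 0.52}] []
```

View pics/j.png

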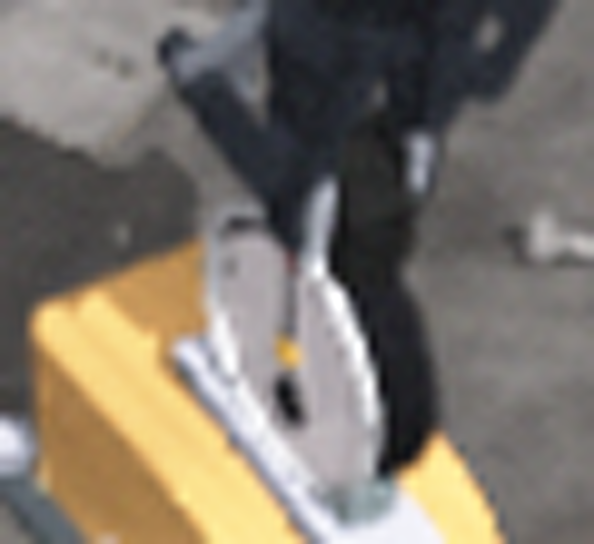

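The tool lean is 0.180 rad and the contact force about 10 N. In the crop the pointer lies over the red marker, near (292,255). Everything is at rest, so I'll hand in.

```bash
python3 -c "
from rig import r
print(r.finish_job())"
```

```text
the job is handed in; nothing more can be done
None
```

The job is handed in with no verdict returned: the heel blank lies flat on the bench clear of the plate, and the gauge is held on the toe curve at about 10 N, leaning 0.18 rad (10.3°), where I measured the red marker to within about 1°.

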